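# Gauge a fired test rod in a row of shrinking rings

## Robot

A 7-joint arm with a two-finger parallel gripper is mounted at the origin on the work surface; the furniture and walls round the work are solid. World frame = base frame: x ahead of the robot, y to its left, z up, the work surface at z = 0. Lengths are in m, angles in rad, forces in N, time in s.
With the tool pointing down it reaches from about 0.425 to 0.95 m from the base axis. Payload 4.7 kg.
Tool frame: the origin (TCP) lies on the centre line of the jaws, within the pads' length; the fingertips stand 11 mm ahead of it and the grasp point (between the pads) lies 8 mm behind it; z points along the fingers, y is the line along which they close (so a half turn about z gives the same grasp; the last joint's range is limited). The gripper opens to 87 mm and grips with 3 to 60 N. Pads are 19 mm wide; open, the fingers measure 117 mm over their backs; the gripper's body (75 mm by 190 mm) begins 51 mm behind the grasp point.
Start: joints at [1.077, 0.469, -0.049, 1.532, 0.024, 1.141, -0.082], TCP at [0.303, -0.603, 0.234] pointing down, gripper open.
Joint ranges: [-2.59, 2.59], [-0.33, 1.99], [-1.39, 1.29], [0.1, 2.45], [-1.04, 4.18], [0.21, 1.99], [-2.66, 2.66]. Speed limits (rad/s): [2.57, 2.57, 3.14, 3.14, 3.14, 3.14, 3.14].

## Interface

Orientations are given as a unit quaternion [w, x, y, z].
In Python, from plant import read_state, vision, job_done gives the robot as it stands.
- The arm moves only by the shell command python3 -m pendant 'ROWS' [OPENING] [FORCE]. ROWS is JSON, a list of rows, each a list of 4 numbers: the shift along the world's x, y, z in units of 50 mm (1.0 is 50 mm), then the turn about the world's z in degrees. A call has 1 to 8 rows; each row shifts and turns the commanded pose from where the row before left it; what a row does not reach is not made up. A row lasts 1/8 s, in which the tool goes at most 62.5 mm and 10.7 degrees, less where a joint would pass 70% of its speed; a pose out of reach is approached as far as the arm can. A call is refused whole if a number of a shift passes 1 or a number of a turn 10.7, either way. A call with a gripper value outside its range is refused whole. OPENING is the closure in counts, from 0 (fully open) to 255 (shut), set as the call begins (- or left out, the last holds). The fingers move at their own pace and stop on an object; FORCE is the grip in N (left out, the last holds). Time passes only in rows, so rows that do not move let the fingers close. It gives the time, the measured TCP pose, the force, the opening and the grip force at its end, in the units of the state.
- read_state(): the state, without advancing time (a new reading comes with each control period).
- vision.grab_frame(name): name is "scene" or "side" or "wrist"; returns (picture, depth): 384x512x3 uint8, red, green, blue; 384x512 float32, m along the optical axis (not along the pixel's ray), 0 where there is no reading.
- vision.get_calibration(name): a dict with "vfov" (degrees; the focal length in pixels is half the picture's height over the tangent of half this angle, whatever the lens; pixels are square), "cx", "cy" (the principal point, pixels), "distortion" ([k1, k2, p1, p2, k3] as OpenCV has them; the pictures are not rectified), "cam_to_world" (4x4, takes a point from camera to world coordinates). Camera axes: x right, y down, z forward; pixel columns grow to the right and rows downward; lengths in m; the calibration is good to about 2 mm. A picture is of the moment at which its call begins: read the wrist's pose just before it. get_calibration takes no time and is no camera call; for the wrist camera it gives the pose at the moment of the call.
- job_done(): hands the job in; it is judged then, once.
Trained networks look in the newest picture that a camera, given by its name, has taken for a name from the list of things; names that differ only in an ending like _2 or _b are one class to them, and where a whole thing is asked for, a point or a joint stands for the part that bears it (a point fixed in the world has none). Each returns a list of dicts, best first, with "score" (0 to 1); they miss things now and then, are a little off and sometimes report something else, mostly with a low value. They report only what shows in the picture. A call takes as long as a camera call.
- vision.search_frame(thing, camera): "extent" ([centre column, centre row, width, height] in pixels, round what is visible of it).
- vision.trace(thing, camera): "mask" (384x512 bool, what is visible of it) and "extent" ([centre column, centre row, width, height] in pixels, round what is visible of it).
The state is a dict: "time": time; "joint_pos": joint angles; "dq": joint speeds; "effort": joint torques, N m; "eef_pos": TCP position; "tool_rot": TCP orientation; "force": force on the tool from outside, world axes, zero at the start; "moment": the same for the moment, N m; "opening": finger opening in m; "grip_force": force on a finger pad.
Only numpy, scipy, OpenCV 4.12 (cv2) and the standard library are available. Lean on these libraries where they do the work, as an engineer would, in place of code of your own. Each camera call takes 0.05 s, during which the arm holds its last target. There are 200 camera calls.

## Task

Measure the fired-clay test rod that lies in the rack's cradle nearer the robot: pass it lengthwise through the gauge's row of rings, largest ring first, until it comes up against a ring too small for it, and leave it lying there with its end against that ring. Then record the result by sliding the gauge's marker along its track until it is in line with the ring that stopped the rod. Leave the other rod in its cradle and the wooden stamp standing where it is.

Things in the scene. Friction and masses are not known exactly. Their poses are not given: they have to be found in the camera images.
- gauge: Fixed ring gauge: plywood base 210 mm (x) by 135 mm (y -105 to +30) by 12 mm, four upright aluminium rings in a row along its x, and a marker track. Origin at the underside on the line of the rings (y = 0); +x from the largest ring to the smallest (roughly world -y), +y away from the robot, z up. Ring planes at x = -55, -10, 35, 80 mm. Nothing but the marker stands before the first ring.
- ring_1_low (a point): Lowest point of the bore of ring 1, the largest (round bore 40 mm), mid-thickness; axes as the gauge's. All four bores run along the gauge's x and have their lowest points at one height, 60 mm above the table. Every ring is 6 mm thick (x), its rim 6 mm wide, on a post 16 mm wide; ring 1's top is 106 mm above the table.
- ring_2_low (a point): Lowest point of the bore of ring 2 (bore 33 mm), 60 mm above the table; top of the ring at 99 mm.
- ring_3_low (a point): Lowest point of the bore of ring 3 (bore 26 mm), 60 mm above the table; top of the ring at 92 mm.
- ring_4_low (a point): Lowest point of the bore of ring 4, the smallest (bore 19 mm), 60 mm above the table; top of the ring at 85 mm.
- marker (a joint): Position of the marker along its track in m, growing along the gauge's +x: 0 at the gauge's x = -95 mm; in line with ring 1, 2, 3, 4 at 0.040, 0.085, 0.130, 0.175; travel 0 to 0.185. It slides stiffly (about 1.5 N) and stays where it is left.
- marker_grip (a point): Middle of the grip of the marker, a grey plastic slide with an upright fin 12 mm thick (along the gauge's x), 24 mm wide (y), from 32 to 75 mm above the table; this point is 60 mm above the table. Below is a foot 22 mm long (x). The track runs along the gauge's x at its y = -78 mm, on the robot's side of the rings.
- rack: Fixed plywood rack 90 mm (its x) by 130 mm (y) by 8 mm with two wooden cradles for rods, 80 mm apart; origin centre of the underside, x along the rods (roughly world -y), +y away from the robot. Each cradle is two V supports 12 mm wide, 22 mm either side of its middle, 45 mm across and up to 41 mm high; the rods' ends overhang them freely.
- rack_near (a point): Middle of the cradle nearer the robot, 40 mm above the table; the rod to measure lies here. Axes as the rack's.
- rack_far (a point): Middle of the cradle farther from the robot, 40 mm above the table; the other rod lies here and stays.
- thick_rod_center (a point): Centre of the thicker test rod: round, solid, reddish fired clay, 29 mm diameter, 150 mm long, about 0.12 kg, both ends alike with 2 mm bevels; x along its length. In a cradle its axis is 43 mm above the table. It may lie in either cradle.
- thin_rod_center (a point): Centre of the thinner test rod: same clay, 22 mm diameter, 190 mm long, about 0.09 kg, both ends alike with 2 mm bevels; x along its length. In a cradle its axis is 38 mm above the table. It may lie in either cradle.
- thick_rod: The thicker rod; origin at its centre.
- thin_rod: The thinner rod; origin at its centre.
- stamp: Turned wooden stamp, 26 mm diameter, 67 mm tall, standing loose on the table; origin at its foot. A bystander.

How it is judged:
By the outcome, as a careful person would: the job done as asked, in the order asked, and still so for the second after the job is handed in, with the robot touching nothing.
It also fails if it takes over 51 s, if anything falls off the work surface, if the arm or the gripper's body presses on something with over 40 N, if the wrist force passes 120 N, or if a joint passes its speed limit or range.

## Working session

There is one attempt and no reset: what is moved stays moved. The work goes in short steps, Python scripts to look and compute and a shell command to move; the robot and the scene stay as the last step left them, time stands still between calls to the robot, and variables do not carry over. Pictures are saved under pics/ and viewed, at most 10 in all, crops included, and the job is handed in when it is done.

```bash
ls; mkdir -p pics
cat > h.py <<'E'
import numpy as np, cv2
from plant import read_state, vision, job_done
def cal(n):
    c=vision.get_calibration(n); f=192/np.tan(np.radians(c['vfov'])/2)
    K=np.array([[f,0,c['cx']],[0,f,c['cy']],[0,0,1]]); return K,np.array(c['distortion'],float),np.array(c['cam_to_world'])
def cloud(n,depth,C=None):
    K,D,T=C or cal(n); v,u=np.mgrid[0:384,0:512]
    p=cv2.undistortPoints(np.stack([u,v],-1).reshape(-1,1,2).astype(float),K,D).reshape(384,512,2)
    P=np.concatenate([p*depth[...,None],depth[...,None]],-1)
    return P@T[:3,:3].T+T[:3,3]
E
python3 - <<'E'
from h import *
s=read_state(); print(s['time'],s['eef_pos'],s['tool_rot'],s['opening'])
for n in ['scene','side']:
    im,d=vision.grab_frame(n); np.savez(f'{n}0.npz',im=im,d=d); cv2.imwrite(f'pics/{n}0.png',im[...,::-1])
    P=cloud(n,d)
    for t in ['gauge','marker','rack','thick_rod','thin_rod','stamp']:
        for r in vision.trace(t,n)[:2]:
            m=r['mask']&(d>0); q=P[m]
            if len(q)>5: print(n,t,round(r['score'],2),np.round(r['extent']),np.round(np.percentile(q,[2,50,98],axis=0),3).tolist())
E
```

```text
pics
0.0 [ 0.30232243 -0.60286038  0.23248084] [-9.46229205e-04  9.73116081e-01  2.30313125e-01 -2.50453093e-04] 0.08664465609645389
scene gauge 0.67 [343. 171.  95.  68.] [[0.412, -0.275, 0.003], [0.479, -0.16, 0.014], [0.543, -0.069, 0.094]]
scene marker 0.65 [353. 174.  18.  25.] [[0.427, -0.204, 0.012], [0.436, -0.165, 0.04], [0.494, -0.158, 0.076]]
scene rack 0.78 [170. 230.  51.  44.] [[0.434, 0.245, 0.002], [0.464, 0.295, 0.009], [0.562, 0.341, 0.039]]
scene rack 0.67 [354. 174.  11.  25.] [[0.427, -0.176, 0.024], [0.435, -0.164, 0.047], [0.451, -0.158, 0.076]]
scene thick_rod 0.71 [171. 228.  70.  23.] [[0.438, 0.227, 0.036], [0.454, 0.294, 0.052], [0.473, 0.365, 0.058]]
scene thin_rod 0.57 [166. 206.  81.  25.] [[0.516, -0.014, -0.721], [0.537, 0.276, 0.043], [1.61, 0.368, 0.05]]
scene thin_rod 0.22 [169. 232.  40.  45.] [[0.435, 0.246, 0.003], [0.463, 0.296, 0.009], [0.562, 0.34, 0.039]]
scene stamp 0.64 [264. 208.  10.  30.] [[0.427, 0.051, 0.002], [0.433, 0.084, 0.034], [0.476, 0.093, 0.067]]
side marker 0.64 [300. 169.  11.  16.] [[0.429, -0.258, 0.012], [0.441, -0.163, 0.047], [0.477, -0.156, 0.076]]
side rack 0.78 [191. 249.  60.  46.] [[0.437, 0.248, 0.001], [0.47, 0.306, 0.009], [0.561, 0.347, 0.041]]
side thick_rod 0.72 [200. 242.  56.  42.] [[0.439, 0.226, 0.005], [0.459, 0.308, 0.052], [0.487, 0.372, 0.059]]
side thin_rod 0.65 [179. 231.  69.  42.] [[0.518, 0.199, 0.032], [0.539, 0.299, 0.045], [0.559, 0.375, 0.051]]
side stamp 0.73 [259. 207.   8.  28.] [[0.428, 0.077, 0.004], [0.435, 0.089, 0.032], [0.448, 0.095, 0.067]]
```

Run:
```python
from h import *
a=np.load('scene0.npz')['im'][130:280,110:420,::-1]; b=np.load('side0.npz')['im'][130:300,130:380,::-1]
a=cv2.resize(a,None,fx=2.5,fy=2.5); b=cv2.resize(b,None,fx=1.25*1.0,fy=1.25)
cv2.imwrite('pics/a.png',a)
b=cv2.resize(np.load('side0.npz')['im'][130:300,130:380,::-1],None,fx=3,fy=3); cv2.imwrite('pics/b.png',b)
# fits
allP=[]
for n in ['scene','side']:
    z=np.load(f'{n}0.npz'); P=cloud(n,z['d']); 
    Q=P[z['d']>0]; 
    def fit(lo,hi,name):
        q=Q[((Q>lo)&(Q<hi)).all(1)]; 
        c=np.polyfit(q[:,1],q[:,0],1); print(n,name,len(q),'x at y mid',np.round(np.polyval(c,q[:,1].mean()),4),'ymid',np.round((np.percentile(q[:,1],1)+np.percentile(q[:,1],99))/2,4),'yr',np.round(np.percentile(q[:,1],[1,99]),3),'slope dx/dy',round(c[0],4),'ztop',np.round(np.percentile(q[:,2],98),4)); return q
    fit([.42,.2,.048],[.49,.4,.07],'thick')
    q=Q[((Q>[.40,-.3,.08])&(Q<[.60,-.05,.12])).all(1)]
    h,e=np.histogram(q[:,1],bins=np.arange(-.3,-.05,.006)); print(n,'ring ys',[(round(y+.003,3),int(k)) for y,k in zip(e,h) if k])
    q=Q[((Q>[.42,-.22,.055])&(Q<[.46,-.13,.09])).all(1)]; print('marker',len(q),np.round(np.percentile(q,[2,50,98],axis=0),4).tolist())
```

```text
scene thick 640 x at y mid 0.4571 ymid 0.2956 yr [0.224 0.367] slope dx/dy 0.1814 ztop 0.0586
scene ring ys [(np.float64(-0.255), 4), (np.float64(-0.249), 12), (np.float64(-0.213), 1), (np.float64(-0.207), 26), (np.float64(-0.201), 8), (np.float64(-0.165), 13), (np.float64(-0.159), 38), (np.float64(-0.153), 1), (np.float64(-0.123), 4), (np.float64(-0.117), 49), (np.float64(-0.111), 19)]
marker 89 [[0.4274, -0.1751, 0.0553], [0.4361, -0.1649, 0.0684], [0.4522, -0.162, 0.0773]]
side thick 535 x at y mid 0.4598 ymid 0.2994 yr [0.227 0.372] slope dx/dy 0.1926 ztop 0.0593
side ring ys [(np.float64(-0.255), 1), (np.float64(-0.249), 6), (np.float64(-0.243), 3), (np.float64(-0.207), 7), (np.float64(-0.201), 14), (np.float64(-0.165), 4), (np.float64(-0.159), 23), (np.float64(-0.153), 4), (np.float64(-0.117), 17), (np.float64(-0.111), 32)]
marker 55 [[0.4293, -0.1728, 0.0551], [0.44, -0.1636, 0.067], [0.4515, -0.1595, 0.0771]]
```

View pics/a.png

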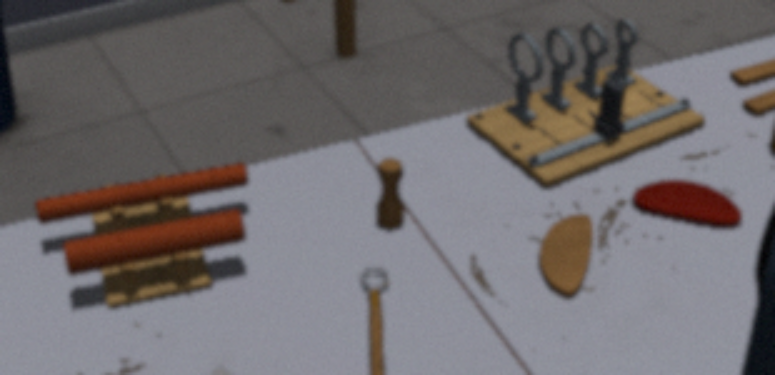

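View pics/b.png

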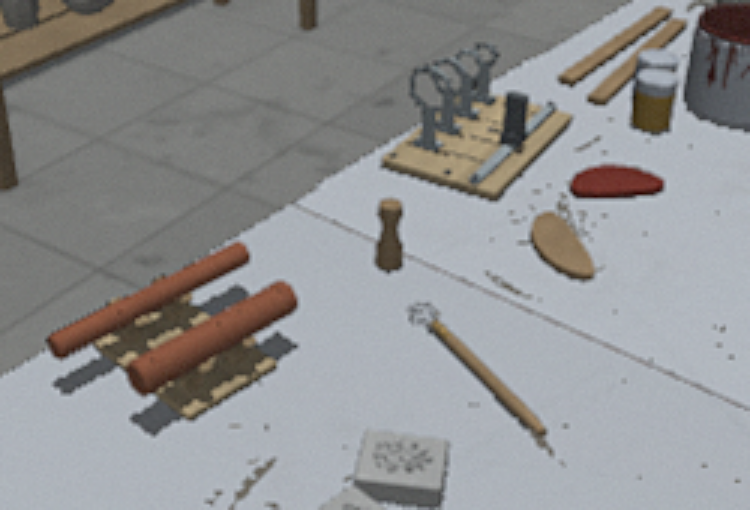

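```bash
python3 -m pendant '[[0.4,0.9,0.4,6.6],[0.4,1,0.4,6.6],[0.4,1,0.4,6.6],[0.4,1,0.3,6.6],[0.4,1,0.2,6.6],[0.4,1,0,6.6],[0.4,1,0,6.6],[0.3,1,0,6.6]]' 0 35
python3 -m pendant '[[0,0,0,0],[0,0,0,0]]'
python3 - <<'E'
from h import *
s=read_state(); print(s['eef_pos'],s['tool_rot'],s['joint_pos'],s['opening'])
C=cal('wrist'); im,d=vision.grab_frame('wrist'); print(C[2].round(3).tolist()); np.savez('w1.npz',im=im,d=d,T=C[2]); cv2.imwrite('pics/w1.png',im[...,::-1])
E
```

```text
time: 1.7
eef_pos: [0.4582, -0.2066, 0.3189]
tool_rot: [0.0, 0.768, 0.641, 0.0]
force: [0.8, -0.4, -0.9]
opening: 0.087
grip_force: 0.0
time: 1.95
eef_pos: [0.4574, -0.2091, 0.3187]
tool_rot: [0.0, 0.77, 0.639, -0.0]
force: [-0.7, -0.3, -0.8]
opening: 0.0867
grip_force: 0.0
[ 0.45736338 -0.20914772  0.31869896] [ 3.41718784e-04  7.69557838e-01  6.38576973e-01 -2.58506010e-04] [ 0.71282802  0.14223227 -0.41143586  1.79749631  0.06139923  1.21391682
  0.09814194] 0.08672719431731973
[[0.983, -0.177, -0.052, 0.47], [-0.184, -0.943, -0.276, -0.133], [-0.0, 0.281, -0.96, 0.47], [0.0, 0.0, 0.0, 1.0]]
```

View pics/w1.png

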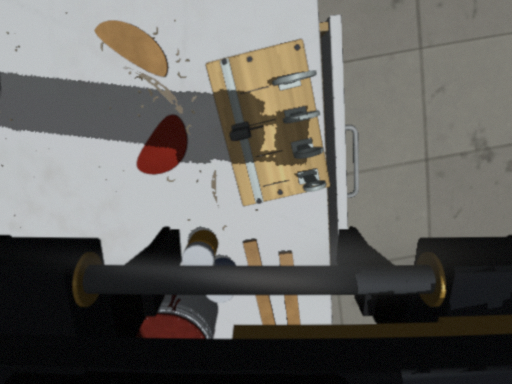

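Run:
```python
from h import *
z=np.load('w1.npz'); d=z['d']; C=cal('wrist'); C=(C[0],C[1],z['T']); P=cloud('wrist',d,C)
ok=(d>0)&(np.arange(384)[:,None]<225)
q=P[ok]
# table height
t=q[(abs(q[:,2])<.006)&(q[:,0]>.3)&(q[:,0]<.42)]; print('table z',np.median(t[:,2]))
base=(P[...,2]>.007)&(P[...,2]<.12)&ok&(P[...,0]>.36)&(P[...,0]<.62)&(P[...,1]>-.3)&(P[...,1]<-.03)
n,l,st,ce=cv2.connectedComponentsWithStats(base.astype(np.uint8)); i=1+np.argmax(st[1:,4]); 
low=(l==i)&(P[...,2]<.018); b=P[low]
r=cv2.minAreaRect((b[:,:2]*1000).astype(np.float32)); print('rect',r, cv2.boxPoints(r).round(1).tolist())
r3=P[base&(P[...,2]>.058)]
np.save('up.npy',r3)
# sep by clusters
m=(base&(P[...,2]>.055)).astype(np.uint8); n,l,st,ce=cv2.connectedComponentsWithStats(m)
for i in range(1,n):
    if st[i,4]>8:
        p=P[l==i]; print(st[i],np.round(np.percentile(p,[3,50,97],axis=0),4).tolist())
# pixel-edge based: wood colour
h=cv2.cvtColor(z['im'],cv2.COLOR_RGB2HSV);
```

```text
table z 0.0003760571781316058
rect ((479.3074035644531, -173.01016235351562), (135.9218292236328, 210.46841430664062), 2.576759099960327) [[406.70001220703125, -70.9000015258789], [416.1000061035156, -281.20001220703125], [551.9000244140625, -275.1000061035156], [542.5, -64.80000305175781]]
[272  70  45  16 311] [[0.4902, -0.1199, 0.0608], [0.5129, -0.1169, 0.1015], [0.5368, -0.1132, 0.1065]]
[283 111  37  12 256] [[0.4957, -0.1637, 0.06], [0.5148, -0.1598, 0.0941], [0.5349, -0.1575, 0.0995]]
[229 127  21  14 209] [[0.4276, -0.1738, 0.0587], [0.4392, -0.1677, 0.0746], [0.4499, -0.1624, 0.0764]]
[293 146  31  13 263] [[0.5015, -0.2083, 0.0591], [0.5182, -0.2048, 0.084], [0.5346, -0.2022, 0.0923]]
[302 180  25  12 213] [[0.5068, -0.2534, 0.058], [0.5202, -0.2492, 0.0774], [0.5336, -0.2473, 0.0853]]
```

```bash
python3 -m pendant '[[0,1,0,0],[0,1,0,0],[0,1,0,0],[0,1,0,0],[0,1,0,0],[0,1,0,0],[0,1,0,0],[0,1,0,0]]'  >/dev/null
python3 -m pendant '[[0,0.3,-0.5,0],[0,0,-0.5,0],[0,0,0,0],[0,0,0,0]]'
cat > rod.py <<'E'
from h import *
import sys
s=read_state(); C=cal('wrist'); im,d=vision.grab_frame('wrist'); P=cloud('wrist',d,C)
cv2.imwrite(f'pics/{sys.argv[1]}.png',im[...,::-1]); np.savez(sys.argv[1]+'.npz',im=im,d=d,T=C[2])
w,x,y,z=s['tool_rot']; print('eef',s['eef_pos'],'yaw',np.degrees(2*np.arctan2(y,x)),'f',s['force'],'op',s['opening'],'joints',np.round(s['joint_pos'],2))
for t in vision.trace('thick_rod','wrist')[:2]:
    m=cv2.erode(t['mask'].astype(np.uint8),np.ones((3,3)))>0; q=P[m&(d>0)]
    if len(q)<50: continue
    zt=np.percentile(q[:,2],97); q=q[q[:,2]>zt-.012]
    (cx,cy),(w_,h_),a=cv2.minAreaRect((q[:,:2]*1000).astype(np.float32)); 
    c=np.polyfit(q[:,1],q[:,0],1)
    print(t['score'],t['extent'],'ztop',zt,'rect',cx,cy,w_,h_,a,'slope deg',np.degrees(np.arctan(c[0])))
    a1,a2=np.percentile(q[:,1],[1,99]); 
    for lo,hi in [(a1,a1+.02),((a1+a2)/2-.01,(a1+a2)/2+.01),(a2-.02,a2)]:
        k=q[(q[:,1]>=lo)&(q[:,1]<=hi)]; print(np.round([k[:,1].mean(),(np.percentile(k[:,0],2)+np.percentile(k[:,0],98))/2,np.percentile(k[:,2],95)],4))
E
python3 rod.py w2
```

```text
time: 3.5
eef_pos: [0.4586, 0.2059, 0.2694]
tool_rot: [0.0, 0.77, 0.638, 0.001]
force: [1.6, -0.6, 0.2]
opening: 0.087
grip_force: 0.0
eef [0.45864209 0.20587376 0.26935191] yaw 79.29259408165325 f [ 1.56777488 -0.60987846  0.22640851] op 0.08700632538347881 joints [ 0.15  0.23 -0.76  1.86  0.17  1.12 -0.86]
0.9 [246.5, 87.4, 25.4, 140.0] ztop 0.05798118914035795 rect 461.1246337890625 295.61138916015625 147.5860595703125 26.834047317504883 79.28658294677734 slope deg 10.593005187539221
[0.235  0.4496 0.0577]
[0.2958 0.4614 0.0579]
[0.3566 0.473  0.0578]
0.26 [284.8, 86.8, 110.2, 78.4] ztop 0.039674094092686865 rect 500.63946533203125 292.9112548828125 55.614070892333984 120.68705749511719 78.760498046875 slope deg -16.273186707985566
[0.2661 0.5138 0.0409]
[0.2946 0.5007 0.0404]
[0.3172 0.4896 0.0409]
```

```bash
python3 -m pendant '[[0.1,0.9,-0.5,0],[0.1,0.9,-0.9,0],[0,0.9,-0.9,0],[0,0,-0.9,0],[0,0,0,0],[0,0,0,0]]' 75
python3 - <<'E'
from h import *
s=read_state(); print((np.array([.4699,.3418,.035])-s['eef_pos'])/.05, s['eef_pos'])
E
```

```text
time: 4.35
eef_pos: [0.469, 0.3401, 0.1123]
tool_rot: [0.0, 0.77, 0.638, 0.002]
force: [0.8, -0.6, 1.1]
opening: 0.0612
grip_force: 0.0
[ 0.01871272  0.03350475 -1.54621073] [0.46896436 0.34012476 0.11231054]
```

```bash
python3 -m pendant '[[0.02,0.03,-0.6,0],[0,0,-0.5,0],[0,0,-0.43,0],[0,0,0,0],[0,0,0,0]]'
python3 -m pendant '[[0,0,0,0],[0,0,0,0],[0,0,0,0],[0,0,0,0],[0,0,0,0],[0,0,0,0]]' 255 40
```

```text
time: 4.97
eef_pos: [0.4693, 0.342, 0.0351]
tool_rot: [0.0, 0.769, 0.639, 0.001]
force: [-0.3, -0.2, -0.5]
opening: 0.0615
grip_force: 0.0
time: 5.72
eef_pos: [0.4706, 0.3417, 0.0346]
tool_rot: [0.001, 0.769, 0.639, 0.002]
force: [5.7, 0.3, 2.4]
opening: 0.0278
grip_force: 39.8
```

```bash
python3 -m pendant '[[0,0,0.2,0],[0,0,0.5,0],[0,0,0.8,0],[0,0,0.8,2],[0,0,0.6,3],[0,0,0,4],[0,0,0,4],[0,0,0,0]]'
python3 rod.py w3
```

```text
time: 6.72
eef_pos: [0.467, 0.3412, 0.1784]
tool_rot: [-0.001, 0.692, 0.722, -0.001]
force: [0.0, 0.7, -1.6]
opening: 0.0277
grip_force: 39.8
eef [0.46702241 0.34116569 0.17836697] yaw 92.4333630310178 f [ 0.01191642  0.69933027 -1.57313607] op 0.02772514762585599 joints [-0.11  0.48 -0.79  1.79  0.39  1.03 -1.01]
0.58 [257.2, 262.2, 57.6, 122.9] ztop 0.20172323864241368 rect 465.38433837890625 339.9966125488281 27.306514739990234 60.435672760009766 2.8328518867492676 slope deg -3.0186477610254494
[0.322  0.4669 0.2015]
[0.3487 0.4653 0.2014]
[0.3612 0.4645 0.2016]
```

View pics/w3.png

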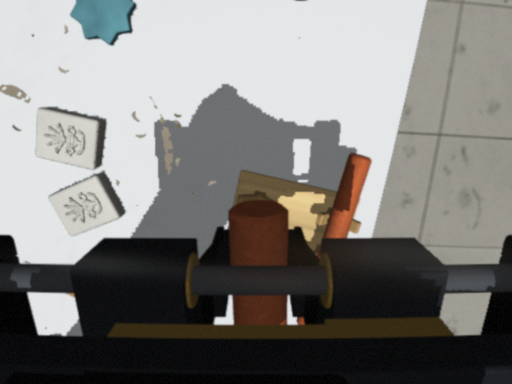

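```bash
python3 -m pendant '[[0.1,-0.6,0,0],[0.1,-0.9,0,0],[0.1,-0.9,0,0],[0.1,-0.9,0,0],[0.1,-0.9,0,0],[0.1,-0.9,0,0],[0.1,-0.7,0,0],[0.1,-0.25,0,0]]' >/dev/null
python3 -m pendant '[[0,0,-0.7,0],[0,0,-0.7,0],[0,0,-0.6,0],[0,0,-0.2,0],[0,0,0,0],[0,0,0,0]]'
cat > rel.py <<'E'
from h import *
import sys
s=read_state(); w,x,y,z=s['tool_rot']; print('eef',s['eef_pos'],'yaw',np.degrees(2*np.arctan2(y,x)),'f',s['force'])
for n in ['scene','side']:
    im,d=vision.grab_frame(n); np.savez(f'{n}_{sys.argv[1]}.npz',im=im,d=d); P=cloud(n,d)
    hsv=cv2.cvtColor(im,cv2.COLOR_RGB2HSV); hue=hsv[...,0].astype(int)
    red=((hue<13)|(hue>172))&(hsv[...,1]>110)&(d>0)&(P[...,2]>.05)&(P[...,2]<.12)&(P[...,0]>.46)&(P[...,0]<.57)&(P[...,1]<.12)&(P[...,1]>-.25)
    q=P[red]; 
    if len(q)>20:
        a,b=np.percentile(q[:,1],[.5,99.5]); print(n,len(q),'rod y',a.round(4),b.round(4))
        for lo in np.arange(a,b,.02):
            k=q[(q[:,1]>=lo)&(q[:,1]<lo+.02)]
            if len(k)>8: print('   ',np.round([k[:,1].mean(),*np.percentile(k[:,0],[2,98]),np.percentile(k[:,2],97)],4))
E
python3 rel.py r1
```

```text
time: 8.57
eef_pos: [0.5095, 0.0395, 0.07]
tool_rot: [0.001, 0.692, 0.722, 0.001]
force: [-0.0, -0.3, -1.8]
opening: 0.0281
grip_force: 39.9
eef [0.50949047 0.03952166 0.06998614] yaw 92.45188300472789 f [-0.01509839 -0.33884198 -1.77317096]
scene 219 rod y -0.082 0.0687
    [-0.072   0.5003  0.5174  0.0928]
    [-0.0585  0.5013  0.5083  0.0897]
    [0.0502 0.4851 0.5208 0.1091]
    [0.0643 0.494  0.5096 0.0932]
side 149 rod y -0.0493 0.0707
    [-0.0404  0.5011  0.5069  0.0903]
    [-0.0171  0.4991  0.5028  0.0883]
    [-0.0024  0.4985  0.5026  0.0904]
    [0.0446 0.493  0.5221 0.1095]
    [0.0643 0.4944 0.5171 0.0944]
```

Run:
```python
from h import *
a=cv2.resize(np.load('scene_r1.npz')['im'][120:220,230:410,::-1],None,fx=3.3,fy=3.0)
b=cv2.resize(np.load('side_r1.npz')['im'][120:220,210:390,::-1],None,fx=3.3,fy=3.0)
cv2.imwrite('pics/c.png',np.vstack([a,b])[:600]); print(cal('scene')[2][:3,3],cal('side')[2][:3,3])
```

```text
[-0.28081484  0.47452288  0.64729907] [-0.00793618  0.81117975  0.58587283]
```

View pics/c.png

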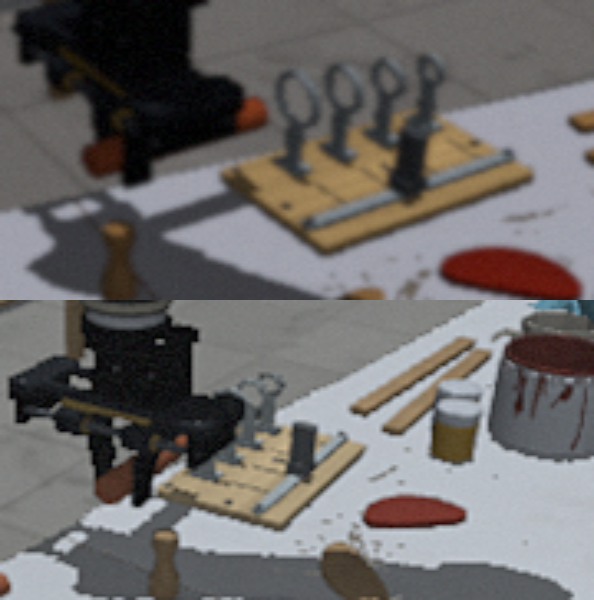

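Run:
```python
from h import *
for n in ['scene','side','w1']:
    z=np.load(n+('0' if n!='w1' else '')+'.npz'); C=None
    if n=='w1': k=cal('wrist'); C=(k[0],k[1],z['T'])
    P=cloud(n,z['d'],C); ok=(z['d']>0)
    if n=='w1': ok&=np.arange(384)[:,None]<225
    Q=P[ok]
    for i,(yc,top) in enumerate(zip([-.1163,-.1613,-.2062,-.2512],[.106,.099,.092,.085])):
        q=Q[(abs(Q[:,1]-yc)<.012)&(Q[:,2]>.052)&(Q[:,2]<.12)&(Q[:,0]>.47)&(Q[:,0]<.56)]
        R=(top-.054)/2; o=[]
        # fit circle in x,z with known R (outer) and bore: mean ring radius R-3
        from scipy.optimize import least_squares
        qq=q[(q[:,2]>.062)]
        f=least_squares(lambda p:np.hypot(qq[:,0]-p[0],qq[:,2]-p[1])-(R-.003),[.515,.054+R],loss='soft_l1',f_scale=.002)
        print(n,i+1,len(qq),f.x.round(4),'exp z',round(.054+R,4),'y',np.median(qq[:,1]).round(4))
```

```text
scene 1 115 [0.5146 0.0827] exp z 0.08 y -0.1151
scene 2 92 [0.5172 0.0793] exp z 0.0765 y -0.1601
scene 3 74 [0.5191 0.0756] exp z 0.073 y -0.2052
scene 4 48 [0.5214 0.0723] exp z 0.0695 y -0.2507
side 1 74 [0.516  0.0824] exp z 0.08 y -0.1131
side 2 53 [0.5184 0.0785] exp z 0.0765 y -0.1582
side 3 36 [0.5207 0.0759] exp z 0.073 y -0.2031
side 4 27 [0.5236 0.0718] exp z 0.0695 y -0.2475
w1 1 294 [0.5141 0.0833] exp z 0.08 y -0.1167
w1 2 228 [0.516  0.0797] exp z 0.0765 y -0.1601
w1 3 216 [0.5183 0.0763] exp z 0.073 y -0.2048
w1 4 165 [0.5203 0.0727] exp z 0.0695 y -0.2493
```

```bash
python3 -m pendant '[[-0.05,0,-0.04,0.3],[0,0,0,0],[0.01,-0.2,0,0],[0.014,-0.3,0,0],[0.014,-0.3,0,0],[0.007,-0.15,0,0],[0,0,0,0],[0,0,0,0]]'; python3 rel.py r2
```

```text
time: 9.68
eef_pos: [0.5082, -0.0082, 0.0669]
tool_rot: [-0.0, 0.69, 0.724, 0.0]
force: [1.0, -0.1, -1.6]
opening: 0.0279
grip_force: 39.9
eef [ 0.50824535 -0.00824237  0.06688337] yaw 92.75674943441079 f [ 0.99034553 -0.1337613  -1.59084685]
scene 167 rod y -0.1195 0.0205
    [-0.1134  0.4991  0.5078  0.0869]
    [-0.0036  0.482   0.5234  0.1025]
    [0.0112 0.4873 0.5123 0.095 ]
side 140 rod y -0.1094 0.023
    [-0.0602  0.4984  0.5015  0.0856]
    [0.0021 0.4872 0.5155 0.1122]
    [0.0188 0.4946 0.5153 0.0907]
```

```bash
python3 -m pendant '[[0.025,0,0.015,0],[0,0,0,0],[0,0,0,0]]'; python3 -m pendant '[[0.01,-0.2,0,0],[0.01,-0.2,0,0],[0.005,-0.1,0,0],[0.005,-0.1,0,0],[0,0,0,0]]'
```

```text
time: 10.15
eef_pos: [0.5095, -0.0085, 0.0676]
tool_rot: [-0.0, 0.69, 0.724, 0.0]
force: [0.6, 0.1, -1.4]
opening: 0.0278
grip_force: 39.9
time: 10.78
eef_pos: [0.511, -0.0391, 0.0675]
tool_rot: [0.0, 0.69, 0.723, -0.0]
force: [-0.0, 0.5, -1.7]
opening: 0.0278
grip_force: 39.9
```

```bash
python3 -m pendant '[[0.003,-0.06,0,0],[0.003,-0.06,0,0],[0.003,-0.06,0,0],[0.003,-0.06,0,0],[0,0,0,0]]'; python3 rel.py r3
python3 - <<'E'
from h import *
a=cv2.resize(np.load('scene_r3.npz')['im'][120:220,250:410,::-1],None,fx=5,fy=5); cv2.imwrite('pics/e.png',a)
E
```

```text
time: 11.4
eef_pos: [0.5116, -0.051, 0.0675]
tool_rot: [0.0, 0.69, 0.724, -0.0]
force: [-0.5, -0.5, -1.7]
opening: 0.0278
grip_force: 39.9
eef [ 0.51158274 -0.0509589   0.06751885] yaw 92.69907739964673 f [-0.45727661 -0.48070302 -1.68327492]
scene 151 rod y -0.1612 -0.0216
    [-0.1582  0.5026  0.5082  0.0869]
    [-0.0453  0.4847  0.5302  0.1051]
    [-0.0303  0.4886  0.5137  0.0921]
side 134 rod y -0.1583 -0.019
    [-0.1495  0.5044  0.5111  0.0893]
    [-0.1092  0.501   0.5057  0.0856]
    [-0.0447  0.4954  0.5129  0.1054]
    [-0.0255  0.4978  0.5197  0.0916]
```

View pics/e.png

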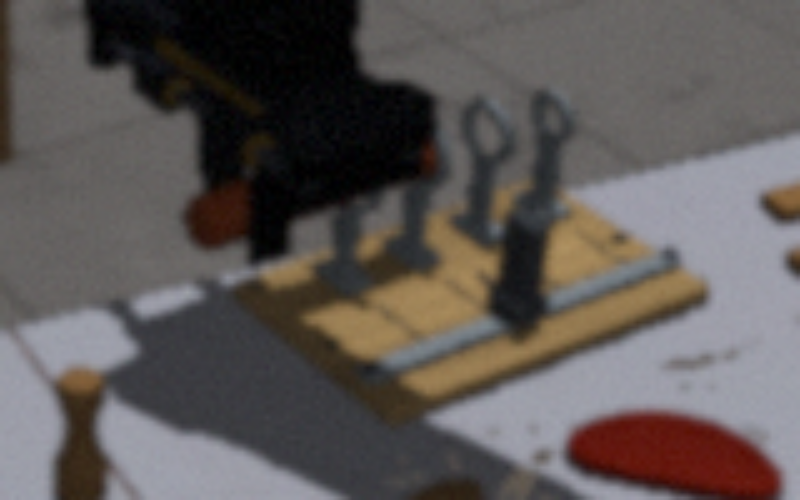

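```bash
python3 -m pendant '[[0.006,-0.12,0,0],[0.006,-0.12,0,0],[0.006,-0.12,0,0],[0.003,-0.06,0,0],[0.002,-0.04,0,0],[0,0,0,0]]'; python3 -m pendant '[[0.001,-0.02,0,0],[0.001,-0.02,0,0],[0.001,-0.02,0,0],[0.001,-0.02,0,0],[0,0,0,0]]'
```

```text
time: 12.25
eef_pos: [0.5127, -0.0737, 0.0676]
tool_rot: [-0.0, 0.69, 0.724, 0.0]
force: [-0.2, 0.1, -1.9]
opening: 0.0278
grip_force: 39.9
time: 12.88
eef_pos: [0.5129, -0.0778, 0.0675]
tool_rot: [-0.0, 0.69, 0.724, 0.0]
force: [-0.1, 0.1, -2.7]
opening: 0.0279
grip_force: 39.9
```

```bash
for i in 1 2 3; do python3 -m pendant '[[0.001,-0.02,0,0],[0.001,-0.02,0,0],[0,0,0,0]]'|egrep 'eef|force: \['; done
```

```text
eef_pos: [0.5131, -0.0798, 0.0676]
force: [-0.0, -0.0, -2.2]
eef_pos: [0.5132, -0.0817, 0.0676]
force: [-0.5, 0.6, -1.7]
eef_pos: [0.5131, -0.0819, 0.0675]
force: [-0.1, 5.6, -2.1]
```

```bash
for i in 1 2; do python3 -m pendant '[[0,0,-0.015,0],[0,0,0,0],[0,0,0,0]]'|egrep 'eef|force: \['; done
```

```text
eef_pos: [0.5132, -0.082, 0.0668]
force: [-0.4, 5.4, -0.9]
eef_pos: [0.5132, -0.082, 0.0661]
force: [0.3, 4.8, -1.0]
```

```bash
for i in 1 2; do python3 -m pendant '[[0,0,-0.015,0],[0,0,0,0],[0,0,0,0]]'|egrep 'eef|force: \['; done
```

```text
eef_pos: [0.5133, -0.0821, 0.0658]
force: [-2.4, 5.1, 1.1]
eef_pos: [0.5134, -0.082, 0.0654]
force: [-1.6, 4.9, 5.2]
```

```bash
python3 -m pendant '[[0,0,0,0],[0,0,0,0],[0,0,0,0],[0,0,0,0]]' 75; python3 -m pendant '[[0,0,0.3,0],[0,0,0.6,0],[0,0,0.9,0],[0,0,0.9,0],[0,0,0.5,0],[0,0,0,0],[0,0,0,0]]'; python3 rod.py w4;python3 rel.py r4
```

```text
time: 16.0
eef_pos: [0.5133, -0.0841, 0.0645]
tool_rot: [0.0, 0.69, 0.724, -0.0]
force: [-0.1, 0.6, 0.1]
opening: 0.0577
grip_force: 0.0
time: 16.88
eef_pos: [0.5126, -0.0838, 0.2241]
tool_rot: [-0.0, 0.69, 0.724, -0.0]
force: [-0.7, -0.1, -0.3]
opening: 0.0612
grip_force: 0.0
eef [ 0.51259659 -0.0837661   0.22412363] yaw 92.7317493617746 f [-0.66240648 -0.07610808 -0.25452395] op 0.061166334275474674 joints [ 0.73  0.32 -0.8   1.88  0.26  1.05 -0.12]
0.83 [261.9, 224.3, 26.5, 147.6] ztop 0.0896563084025288 rect 513.8577880859375 -106.54225158691406 26.490877151489258 107.22016143798828 2.2025740146636963 slope deg -2.477311940952647
[-0.1485  0.5158  0.0897]
[-0.106   0.5133  0.0895]
[-0.063   0.5118  0.089 ]
eef [ 0.51239422 -0.08365505  0.22344184] yaw 92.73839544949968 f [ 0.7843833  -0.41681252 -0.29171856]
scene 440 rod y -0.2016 -0.0529
    [-0.1919  0.5054  0.5241  0.0912]
    [-0.1756  0.5043  0.5218  0.0905]
    [-0.1517  0.5024  0.5266  0.0903]
    [-0.137   0.5023  0.5179  0.0904]
    [-0.1108  0.5005  0.5195  0.0909]
    [-0.0916  0.5     0.5155  0.0897]
    [-0.0721  0.4995  0.5145  0.0895]
    [-0.0561  0.4993  0.5167  0.0897]
side 184 rod y -0.1999 -0.05
    [-0.1914  0.5074  0.5229  0.0906]
    [-0.1521  0.5045  0.5178  0.0914]
    [-0.1227  0.5037  0.5182  0.0899]
    [-0.1105  0.502   0.518   0.0896]
    [-0.0895  0.5017  0.5146  0.089 ]
    [-0.0695  0.5001  0.5142  0.0903]
    [-0.0538  0.5013  0.5202  0.089 ]
```

```bash
python3 -m pendant '[[-0.2,-0.2,0,-10],[-0.3,-0.3,0,-10],[-0.3,-0.3,0,-10],[-0.3,-0.3,0,-10],[-0.3,-0.3,0,-10],[-0.08,-0.29,0,-10],[0,0,0,-10],[0,0,0,-10]]' >/dev/null;  python3 -m pendant '[[0,0,0,-10],[0,0,-0.6,0],[0,0,-0.6,0],[0,0,-0.3,0],[0,0,0,0],[0,0,0,0]]'
python3 - <<'E'
from h import *
s=read_state(); w,x,y,z=s['tool_rot']; print('yaw',np.degrees(2*np.arctan2(y,x))); print((np.array([.4386,-.1684,.056])-s['eef_pos'])/.05)
C=cal('wrist'); im,d=vision.grab_frame('wrist'); P=cloud('wrist',d,C); cv2.imwrite('pics/w5.png',im[...,::-1]); np.savez('w5.npz',im=im,d=d,T=C[2])
q=P[(d>0)]; q=q[((q>[.415,-.2,.068])&(q<[.465,-.14,.085])).all(1)]; print(len(q),np.percentile(q,[3,50,97],axis=0).round(4).tolist() if len(q) else '')
E
```

```text
time: 18.82
eef_pos: [0.44, -0.1682, 0.1503]
tool_rot: [0.0, 1.0, 0.024, 0.001]
force: [-0.4, 0.4, 0.2]
opening: 0.0617
grip_force: 0.0
yaw 2.7347452804620374
[-0.02870149 -0.00304052 -1.88661219]
483 [[0.4293, -0.1743, 0.0703], [0.4406, -0.1687, 0.0749], [0.4508, -0.1632, 0.0763]]
```

```bash
python3 -m pendant '[[-0.01,0,-0.6,0],[0,0,-0.6,0],[0,0,-0.5,0],[0,0,-0.18,0],[0,0,0,0],[0,0,0,0]]'; python3 -m pendant '[[0,0,0,0],[0,0,0,0],[0,0,0,0],[0,0,0,0],[0,0,0,0],[0,0,0,0],[0,0,0,0]]' 255 15
```

```text
time: 19.62
eef_pos: [0.4397, -0.1684, 0.0566]
tool_rot: [0.0, 1.0, 0.024, 0.001]
force: [0.4, 0.3, -0.3]
opening: 0.0615
grip_force: 0.0
time: 20.5
eef_pos: [0.4387, -0.1683, 0.0555]
tool_rot: [0.0, 1.0, 0.024, -0.0]
force: [-0.9, -0.7, -0.3]
opening: 0.0118
grip_force: 15.0
```

```bash
python3 -m pendant '[[0.007,-0.15,0,0],[0.009,-0.2,0,0],[0.009,-0.2,0,0],[0.007,-0.15,0,0],[0.005,-0.1,0,0],[0.001,-0.03,0,0],[0,0,0,0],[0,0,0,0]]'
```

```text
time: 21.5
eef_pos: [0.4407, -0.21, 0.0556]
tool_rot: [0.0, 1.0, 0.024, 0.0]
force: [0.8, -0.5, -1.8]
opening: 0.012
grip_force: 15.0
```

```bash
python3 -m pendant '[[0,0,0,0],[0,0,0,0],[0,0,0,0],[0,0,0,0]]' 75; python3 -m pendant '[[0,0,0.3,0],[0,0,0.8,0],[0,0,0.9,0],[0,0.2,0.9,0],[-0.2,0.5,0.6,0],[-0.2,0.7,0.3,0],[0,0.5,0,0],[0,0,0,0]]'; python3 -m pendant '[[0,0,0,0],[0,0,0,0]]' >/dev/null
python3 - <<'E'
from h import *
o=np.array([.5168,-.1713]); gx=np.array([.0470,-.9989]); gy=np.array([.9989,.0470])
for n in ['wrist','scene','side']:
    C=cal(n); im,d=vision.grab_frame(n); P=cloud(n,d,C); cv2.imwrite(f'pics/{n}6.png',im[...,::-1])
    q=P[(d>0)]
    def rg(Q,nm):
        if len(Q)>5:
            g=(Q[:,:2]-o)@np.stack([gx,gy],1)*1000; print(n,nm,len(Q),'gx',np.percentile(g[:,0],[3,50,97]).round(1),'gy',np.percentile(g[:,1],[3,97]).round(1))
    rg(q[((q>[.415,-.24,.068])&(q<[.465,-.18,.085])).all(1)],'marker')
    for i,t in enumerate([.101,.094,.087,.08]):
        yc=-.1163-.045*i; rg(q[(abs(q[:,1]-yc)<.012)&(abs(q[:,2]-t)<.008)&(abs(q[:,0]-.517)<.012)&(q[:,2]>(.095 if i<2 else 0.078))],f'ring{i+1}')
E
```

```text
time: 22.0
eef_pos: [0.4406, -0.2096, 0.0556]
tool_rot: [0.0, 1.0, 0.024, 0.0]
force: [-0.2, 0.1, -0.6]
opening: 0.044
grip_force: 0.0
time: 23.0
eef_pos: [0.4207, -0.1129, 0.2468]
tool_rot: [0.001, 1.0, 0.026, 0.001]
force: [-0.1, -0.3, -0.8]
opening: 0.0614
grip_force: 0.0
wrist marker 286 gx [29.1 33.8 39.9] gy [-87.9 -65.9]
wrist ring1 196 gx [-58.1 -55.6 -52.9] gy [-8.4 14. ]
wrist ring2 191 gx [-13.  -10.4  -7.5] gy [-10.6  11.5]
wrist ring3 442 gx [23.4 31.1 37.2] gy [-12.6  10. ]
wrist ring4 163 gx [76.3 78.5 82. ] gy [-11.4   7.7]
scene marker 42 gx [27.9 32.4 41.2] gy [-88.  -65.6]
scene ring1 20 gx [-59.1 -56.1 -52.2] gy [-8.1 14.5]
scene ring2 17 gx [-13.6 -10.9  -6.7] gy [-11.    9.8]
scene ring3 42 gx [23.4 31.  38. ] gy [-12.1   7.7]
scene ring4 17 gx [75.3 78.4 81.1] gy [-10.5   7.4]
side marker 27 gx [25.6 30.4 38.6] gy [-86.3 -62.8]
side ring1 17 gx [-60.4 -56.9 -53. ] gy [-8.4 13.4]
side ring2 10 gx [-17.2 -12.8  -9. ] gy [-8.  11.7]
side ring3 24 gx [23.3 31.1 35.3] gy [-11.9   7.2]
side ring4 7 gx [73.3 76.4 79.4] gy [-7.   5.9]
```

View pics/wrist6.png

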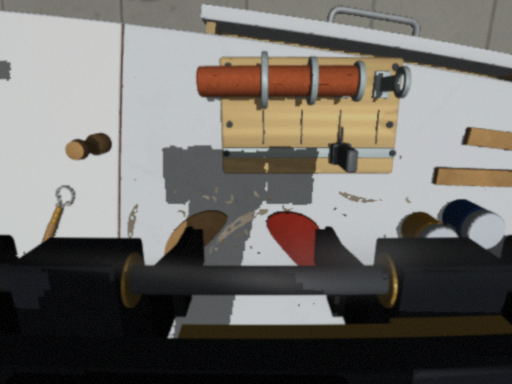

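```bash
python3 -c "from plant import job_done; print(job_done())"
```

```text
the job is handed in; nothing more can be done
None
```

The thick rod (29 mm) from the near cradle passed through rings 1 and 2 and lies with its end against ring 3, the marker is in line with ring 3 to within about 1 mm, the other rod and the stamp were left alone, and the job was handed in at about 23 s.

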